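Demould cast epoxy test buttons

TASK

Demould the cured epoxy test buttons: slide both ring weights up off the guide posts of the mould and put them side by side in the steel tray, then lift the cover off the posts and lay it flat on the rubber mat. Then lift every casting out of its cavity and put it in the pocketed rack, one to a pocket. Leave the bottle, flask and jar where they stand.

Things in the scene. Friction and masses are not known exactly. Their poses are not given: they have to be found in the camera images.
- mould: Fixed steel mould block, 95 x 220 x 32 mm (x, y, z); origin at the centre of its underside, z up, long side along its y. In its top are six round blind cavities 29 mm across and 12 mm deep, at x = -23 and +23 mm, y = -40, 0 and +40 mm; some may be empty. Two fixed upright steel guide posts 12 mm in diameter stand at x = 0, y = -85 and +85 mm and end 48 mm above the block's top face (z = 80 mm); their upper ends are free and tapered.
- mould_top (a point): Centre of the mould block's top face, 32 mm above its underside.
- cover_handle (a point): Centre of the black handle bar of the loose cover plate (0.42 kg). The aluminium plate is 95 x 220 x 8 mm, lies on the mould with its long side along the mould's y and has two 15 mm holes for the guide posts and six 19 mm fill holes over the cavities. The bar is 12 mm wide (x), 56 mm long (y) and 12 mm high; this point lies 50 mm above the plate's underside and 42 mm above its top. The bar stands on two thin legs. z points up from the plate, y along its long side.
- weight1_mid (a point): Ring weight 1: steel ring, 50 mm outside diameter, bore 15.6 mm, 32 mm high, about 0.44 kg; this point is its centre, on its axis half-way up; z is its axis. It starts threaded on a guide post of the mould, resting on the cover; the post then stands 8 mm out of its top.
- weight2_mid (a point): Ring weight 2: steel ring, 50 mm outside diameter, bore 15.6 mm, 32 mm high, about 0.44 kg; this point is its centre, on its axis half-way up; z is its axis. It starts threaded on a guide post of the mould, resting on the cover; the post then stands 8 mm out of its top.
- casting1_mid (a point): Casting 1 (may be absent): cured tan epoxy button, a disc 26 mm in diameter and 12 mm thick with an upright sprue 12 mm in diameter and 25 mm long on its centre (37 mm in all); this point is on its axis half-way up, 18.5 mm above its underside, z points from the disc along the sprue. It starts in a cavity of the mould with the disc flush with the block's top face and the sprue standing 25 mm out of it, through a fill hole of the cover.
- casting2_mid (a point): Casting 2 (may be absent): cured tan epoxy button, a disc 26 mm in diameter and 12 mm thick with an upright sprue 12 mm in diameter and 25 mm long on its centre (37 mm in all); this point is on its axis half-way up, 18.5 mm above its underside, z points from the disc along the sprue. It starts in a cavity of the mould with the disc flush with the block's top face and the sprue standing 25 mm out of it, through a fill hole of the cover.
- casting3_mid (a point): Casting 3 (may be absent): cured tan epoxy button, a disc 26 mm in diameter and 12 mm thick with an upright sprue 12 mm in diameter and 25 mm long on its centre (37 mm in all); this point is on its axis half-way up, 18.5 mm above its underside, z points from the disc along the sprue. It starts in a cavity of the mould with the disc flush with the block's top face and the sprue standing 25 mm out of it, through a fill hole of the cover.
- casting4_mid (a point): Casting 4 (may be absent): cured tan epoxy button, a disc 26 mm in diameter and 12 mm thick with an upright sprue 12 mm in diameter and 25 mm long on its centre (37 mm in all); this point is on its axis half-way up, 18.5 mm above its underside, z points from the disc along the sprue. It starts in a cavity of the mould with the disc flush with the block's top face and the sprue standing 25 mm out of it, through a fill hole of the cover.
- casting5_mid (a point): Casting 5 (may be absent): cured tan epoxy button, a disc 26 mm in diameter and 12 mm thick with an upright sprue 12 mm in diameter and 25 mm long on its centre (37 mm in all); this point is on its axis half-way up, 18.5 mm above its underside, z points from the disc along the sprue. It starts in a cavity of the mould with the disc flush with the block's top face and the sprue standing 25 mm out of it, through a fill hole of the cover.
- casting6_mid (a point): Casting 6 (may be absent): cured tan epoxy button, a disc 26 mm in diameter and 12 mm thick with an upright sprue 12 mm in diameter and 25 mm long on its centre (37 mm in all); this point is on its axis half-way up, 18.5 mm above its underside, z points from the disc along the sprue. It starts in a cavity of the mould with the disc flush with the block's top face and the sprue standing 25 mm out of it, through a fill hole of the cover.
- weight_tray: Fixed shallow open steel tray, 120 x 150 x 15 mm (x, y, z), walls and floor 3 mm; origin at the centre of its underside.
- mat: Fixed black rubber mat, 120 x 240 x 3 mm (x, y, z); origin at the centre of its underside.
- rack: Loose grey plastic rack for castings, 93 x 138 x 15 mm (x, y, z), 0.35 kg, origin at the centre of its underside. Six square pockets about 42 mm wide, centred at x = -22.5 and +22.5 mm, y = -45, 0 and +45 mm; floor 3 mm thick, walls 3 mm thick, their tops 15 mm above the underside.
- reagent_bottle: Amber bottle with a red cap, 60 mm in diameter, 130 mm high; origin at the centre of its underside. Bystander.
- flask: Conical glass flask with a white stopper, 80 mm across, 134 mm high; origin at the centre of its underside. Bystander.
- jar: Small clear jar with a white lid, 56 mm across, 60 mm high; origin at the centre of its underside. Bystander.
There are look-alikes about, which are no part of the job. Leave any orange look-alike of the part that bears cover_handle alone. What is shaped like the part that bears weight1_mid but orange is not meant.

How it is judged:
On the way, in this order (a step that is already met when the one before it is completed fails the run):
1. both ring weights are off the posts and in the steel tray, the cover still on the mould (x of weight1_mid in the frame of weight_tray between -0.045 and 0.045 m and y of weight1_mid in the frame of weight_tray between -0.06 and 0.06 m and z of each of weight1_mid, weight2_mid in the frame of weight_tray below 0.034 m and x of weight2_mid in the frame of weight_tray between -0.045 and 0.045 m and y of weight2_mid in the frame of weight_tray between -0.06 and 0.06 m and distance between cover_handle and mould_top below 0.06 m), for 0.2 s.
2. the cover is off the posts and lies flat on the rubber mat (x of cover_handle in the frame of mat between -0.05 and 0.05 m and y of cover_handle in the frame of mat between -0.09 and 0.09 m and height (world z) of cover_handle below 0.06 m and angle between cover_handle's own z axis and vertical below 0.06 rad), for 0.2 s.
At the end, for the whole second after the job is handed in: Both weights down in the steel tray; cover flat on the mat, handle up, its centre within 50 mm across and 90 mm along of the mat's; every casting down in a rack pocket, within 16 mm of its centre each way, no two in one pocket; all at rest (all of step 2 and x of weight1_mid in the frame of weight_tray between -0.045 and 0.045 m and y of weight1_mid in the frame of weight_tray between -0.06 and 0.06 m and z of each of weight1_mid, weight2_mid in the frame of weight_tray below 0.034 m and x of weight2_mid in the frame of weight_tray between -0.045 and 0.045 m and y of weight2_mid in the frame of weight_tray between -0.06 and 0.06 m and ((x of casting1_mid in the frame of rack between -0.0385 and -0.0065 m and y of casting1_mid in the frame of rack between -0.061 and -0.029 m) or (x of casting1_mid in the frame of rack between -0.0385 and -0.0065 m and y of casting1_mid in the frame of rack between -0.016 and 0.016 m) or (x of casting1_mid in the frame of rack between -0.0385 and -0.0065 m and y of casting1_mid in the frame of rack between 0.029 and 0.061 m) or (x of casting1_mid in the frame of rack between 0.0065 and 0.0385 m and y of casting1_mid in the frame of rack between -0.061 and -0.029 m) or (x of casting1_mid in the frame of rack between 0.0065 and 0.0385 m and y of casting1_mid in the frame of rack between -0.016 and 0.016 m) or (x of casting1_mid in the frame of rack between 0.0065 and 0.0385 m and y of casting1_mid in the frame of rack between 0.029 and 0.061 m)) and z of each of casting1_mid, casting2_mid, casting3_mid, casting4_mid, casting5_mid, casting6_mid in the frame of rack below 0.028 m and height (world z) of each of casting1_mid, casting2_mid, casting3_mid, casting4_mid, casting5_mid, casting6_mid below 0.03 m and ((x of casting2_mid in the frame of rack between -0.0385 and -0.0065 m and y of casting2_mid in the frame of rack between -0.061 and -0.029 m) or (x of casting2_mid in the frame of rack between -0.0385 and -0.0065 m and y of casting2_mid in the frame of rack between -0.016 and 0.016 m) or (x of casting2_mid in the frame of rack between -0.0385 and -0.0065 m and y of casting2_mid in the frame of rack between 0.029 and 0.061 m) or (x of casting2_mid in the frame of rack between 0.0065 and 0.0385 m and y of casting2_mid in the frame of rack between -0.061 and -0.029 m) or (x of casting2_mid in the frame of rack between 0.0065 and 0.0385 m and y of casting2_mid in the frame of rack between -0.016 and 0.016 m) or (x of casting2_mid in the frame of rack between 0.0065 and 0.0385 m and y of casting2_mid in the frame of rack between 0.029 and 0.061 m)) and ((x of casting3_mid in the frame of rack between -0.0385 and -0.0065 m and y of casting3_mid in the frame of rack between -0.061 and -0.029 m) or (x of casting3_mid in the frame of rack between -0.0385 and -0.0065 m and y of casting3_mid in the frame of rack between -0.016 and 0.016 m) or (x of casting3_mid in the frame of rack between -0.0385 and -0.0065 m and y of casting3_mid in the frame of rack between 0.029 and 0.061 m) or (x of casting3_mid in the frame of rack between 0.0065 and 0.0385 m and y of casting3_mid in the frame of rack between -0.061 and -0.029 m) or (x of casting3_mid in the frame of rack between 0.0065 and 0.0385 m and y of casting3_mid in the frame of rack between -0.016 and 0.016 m) or (x of casting3_mid in the frame of rack between 0.0065 and 0.0385 m and y of casting3_mid in the frame of rack between 0.029 and 0.061 m)) and ((x of casting4_mid in the frame of rack between -0.0385 and -0.0065 m and y of casting4_mid in the frame of rack between -0.061 and -0.029 m) or (x of casting4_mid in the frame of rack between -0.0385 and -0.0065 m and y of casting4_mid in the frame of rack between -0.016 and 0.016 m) or (x of casting4_mid in the frame of rack between -0.0385 and -0.0065 m and y of casting4_mid in the frame of rack between 0.029 and 0.061 m) or (x of casting4_mid in the frame of rack between 0.0065 and 0.0385 m and y of casting4_mid in the frame of rack between -0.061 and -0.029 m) or (x of casting4_mid in the frame of rack between 0.0065 and 0.0385 m and y of casting4_mid in the frame of rack between -0.016 and 0.016 m) or (x of casting4_mid in the frame of rack between 0.0065 and 0.0385 m and y of casting4_mid in the frame of rack between 0.029 and 0.061 m)) and ((x of casting5_mid in the frame of rack between -0.0385 and -0.0065 m and y of casting5_mid in the frame of rack between -0.061 and -0.029 m) or (x of casting5_mid in the frame of rack between -0.0385 and -0.0065 m and y of casting5_mid in the frame of rack between -0.016 and 0.016 m) or (x of casting5_mid in the frame of rack between -0.0385 and -0.0065 m and y of casting5_mid in the frame of rack between 0.029 and 0.061 m) or (x of casting5_mid in the frame of rack between 0.0065 and 0.0385 m and y of casting5_mid in the frame of rack between -0.061 and -0.029 m) or (x of casting5_mid in the frame of rack between 0.0065 and 0.0385 m and y of casting5_mid in the frame of rack between -0.016 and 0.016 m) or (x of casting5_mid in the frame of rack between 0.0065 and 0.0385 m and y of casting5_mid in the frame of rack between 0.029 and 0.061 m)) and ((x of casting6_mid in the frame of rack between -0.0385 and -0.0065 m and y of casting6_mid in the frame of rack between -0.061 and -0.029 m) or (x of casting6_mid in the frame of rack between -0.0385 and -0.0065 m and y of casting6_mid in the frame of rack between -0.016 and 0.016 m) or (x of casting6_mid in the frame of rack between -0.0385 and -0.0065 m and y of casting6_mid in the frame of rack between 0.029 and 0.061 m) or (x of casting6_mid in the frame of rack between 0.0065 and 0.0385 m and y of casting6_mid in the frame of rack between -0.061 and -0.029 m) or (x of casting6_mid in the frame of rack between 0.0065 and 0.0385 m and y of casting6_mid in the frame of rack between -0.016 and 0.016 m) or (x of casting6_mid in the frame of rack between 0.0065 and 0.0385 m and y of casting6_mid in the frame of rack between 0.029 and 0.061 m)) and horizontal distance between casting1_mid and casting2_mid above 0.026 m and horizontal distance between each of casting1_mid, casting2_mid and casting3_mid above 0.026 m and horizontal distance between each of casting1_mid, casting2_mid, casting3_mid and casting4_mid above 0.026 m and horizontal distance between each of casting1_mid, casting2_mid, casting3_mid, casting4_mid and casting5_mid above 0.026 m and horizontal distance between each of casting1_mid, casting2_mid, casting3_mid, casting4_mid, casting5_mid and casting6_mid above 0.026 m and linear speed of each of weight1, weight2, cover, rack, casting1, casting2, casting3, casting4, casting5, casting6 below 0.02 m/s); the robot touches nothing.
It fails at once if the reagent bottle is moved more than 30 mm or tipped over (distance of reagent_bottle from where it was at the start of the episode above 0.03 m or angle between reagent_bottle's own z axis and vertical above 0.5 rad).
It fails at once if the flask is moved more than 30 mm or tipped over (distance of flask from where it was at the start of the episode above 0.03 m or angle between flask's own z axis and vertical above 0.5 rad).
It fails at once if the jar is moved more than 30 mm or tipped over (distance of jar from where it was at the start of the episode above 0.03 m or angle between jar's own z axis and vertical above 0.5 rad).
Of casting1, casting2, casting3, casting4, casting5, casting6 only 3 to 6 are there at a start; the rules pass over those that are not, and their reading is None.
At some moment in a run one of rack, weight1, weight2 may be knocked a few centimetres aside while the robot is not near it.
Once in a run the grip may slacken for a moment while it holds something.
It also fails if it takes over 210 s, if anything falls off the work surface, if the arm or the gripper's body presses on something with over 40 N, if the wrist force passes 120 N, or if a joint passes its speed limit or range.

ROBOT

A 6-joint arm with a two-finger parallel gripper is mounted at the origin on the work surface. World frame = base frame: x ahead of the robot, y to its left, z up, the work surface at z = 0. Lengths are in m, angles in rad, forces in N, time in s.
With the tool pointing down it reaches from about 0.375 to 0.9 m from the base axis. Payload 3.1 kg.
Tool frame: the origin (TCP) lies midway between the tips of the shut fingers; the grasp point (between the pads) lies 19 mm behind it (robot.grip_depth is the distance from the TCP to the grasp point, in m); z points along the fingers, y is the direction in which the jaws open and shut (so a half turn about z gives the same grasp; the last joint's range is limited). The gripper opens to 87 mm and grips with 3 to 60 N. Pads are 19 mm wide; open, the fingers measure 117 mm over their backs; the gripper's body (75 mm by 190 mm) begins 51 mm behind the grasp point.
Start: joints at [0.932, 0.527, 1.433, -0, 1.181, -0.178], TCP at [0.277, 0.56, 0.223] pointing down, gripper open.
Joint ranges: [-3.08, 3.08], [-0.75, 2.2], [0.22, 2.44], [-1.43, 4.57], [0, 2.65], [-2.85, 2.85]. Speed limits (rad/s): [2.79, 2.79, 3.14, 3.14, 3.14, 3.14].

INTERFACE

Orientations are given as a unit quaternion [x, y, z, w].
In Python, from rig import robot gives the robot as it stands.
- The arm moves only by the tool carry_out, never from a script. Its arguments are lists of equal length, an entry for each row: "dr": the turn, a rotation vector about the world's x, y, z in rad, a list of three; "translation": the shift along the world's x, y, z in cm, a list of three; "grip": the opening, from 0 (shut) to 1 (fully open). A call has 1 to 20 rows; each row is the pose to reach, as a shift and turn from the pose commanded when the call began; what a row does not reach only later rows make up. A row lasts 1/12 s, in which the tool goes at most 41.7 mm and 7.16 degrees, less where a joint would pass 70% of its speed; a pose out of reach is approached as far as the arm can. A call with a gripper value outside its range is refused whole. The fingers move at their own pace and stop on an object; "newtons" is the grip in N (left out, the last holds). Time passes only in rows, so rows that repeat a pose let the fingers close. It gives the time, the measured TCP pose, the force and the opening at its end, in the units of the state.
- robot.get_obs(): the state, without advancing time (a new reading comes with each control period).
- robot.camera(name): name is "scene" or "top" or "wrist"; returns a dict with "color" (480x640x3 uint8, blue, green, red), "camera_matrix" (3x3 intrinsics, pixels), "dist_coeffs" ([k1, k2, p1, p2, k3] as OpenCV has them; the pictures are not rectified), "T" (4x4, takes a point from camera to world coordinates). Camera axes: x right, y down, z forward; pixel columns grow to the right and rows downward; lengths in m; the calibration is good to about 2 mm. A picture is of the moment at which its call begins. There is no depth.
- robot.hand_in(): hands the job in, once; it reports no verdict.
The state is a dict: "time": time; "q": joint angles; "joint_velocities": joint speeds; "joint_torque": joint torques, N m; "position": TCP position; "tool_rot": TCP orientation; "ft_force": force on the tool from outside, world axes, zero at the start; "moment": the same for the moment, N m; "grip_width": finger opening in m.
Only numpy, scipy, OpenCV 4.12 (cv2) and the standard library are available. Lean on these libraries where they do the work, as an engineer would, in place of code of your own. Each camera call takes 0.05 s, during which the arm holds its last target. There are 200 camera calls.

## Working session

There is one attempt and no reset: what is moved stays moved. The work goes in short steps, Python scripts to look and compute and a tool call to move; the robot and the scene stay as the last step left them, time stands still between calls to the robot, and variables do not carry over. Pictures are saved under pics/ and viewed, about 12 in all and at most 16, crops included, and the job is handed in when it is done.

Besides the shell and the picture viewer there is one more tool, called as a command line: name --argument value ..., lists and objects as JSON in quotes. carry_out: Moves the arm, as the interface text tells. Its arguments: {"type":"object","properties":{"dr":{"type":"array"},"translation":{"type":"array"},"grip":{"type":"array"},"newtons":{"type":"number"}},"required":["dr","translation","grip"]}

```bash
ls; mkdir -p pics; python3 - <<'E'
from rig import robot
import cv2
o=robot.get_obs();print(o)
for n in ("scene","top","wrist"):
    c=robot.camera(n);cv2.imwrite(f"pics/{n}0.png",c["color"]);print(n,c["camera_matrix"].tolist(),c["dist_coeffs"],c["T"].round(4).tolist())
E
```

```text
pics
{'time': 0.0, 'q': array([ 9.32510758e-01,  5.28441034e-01,  1.43391811e+00, -4.61345127e-06,
        1.18138837e+00, -1.78472815e-01]), 'joint_velocities': array([ 6.97079405e-04,  6.86831656e-05,  2.92055607e-03,  1.05617479e-05,
        1.43036444e-04, -3.49578395e-04]), 'joint_torque': array([-1.31009187e-05, -4.40034413e+01, -1.76597017e+01,  6.32761046e-02,
        5.81085496e-02, -1.56963183e-04]), 'position': array([0.27687478, 0.55950162, 0.22158205]), 'tool_rot': array([ 2.27885378e-01,  9.73687370e-01, -9.89675106e-04, -4.25913719e-04]), 'ft_force': array([-0.13170852, -0.21188031, -0.98649159]), 'moment': array([-0.00449297, -0.04328455,  0.03179577]), 'grip_width': 0.08720582950152043}
scene [[465.5017959255748, 0.0, 325.00453410027444], [0.0, 465.5017959255748, 237.06549975291452], [0.0, 0.0, 1.0]] [-0.06819791  0.          0.          0.          0.        ] [[-0.9103, 0.2391, -0.3378, 0.8587], [0.4137, 0.5535, -0.7229, 0.6407], [0.0141, -0.7978, -0.6028, 0.6029], [0.0, 0.0, 0.0, 1.0]]
top [[517.6132991446708, 0.0, 322.3207822790301], [0.0, 517.6132991446708, 235.50476064383864], [0.0, 0.0, 1.0]] [-0.04494164  0.          0.          0.          0.        ] [[-0.1057, -0.9701, 0.2186, 0.3237], [-0.9944, 0.1031, -0.0235, 0.0225], [0.0003, -0.2199, -0.9755, 1.0758], [0.0, 0.0, 0.0, 1.0]]
wrist [[349.0602700473456, 0.0, 306.59446962371965], [0.0, 349.0602700473456, 237.3511339898715], [0.0, 0.0, 1.0]] [-0.0015885  0.         0.         0.         0.       ] [[0.4432, 0.8571, 0.2625, 0.2037], [0.8964, -0.4232, -0.1315, 0.5965], [-0.0016, 0.2936, -0.9559, 0.3854], [0.0, 0.0, 0.0, 1.0]]
```

View pics/top0.png

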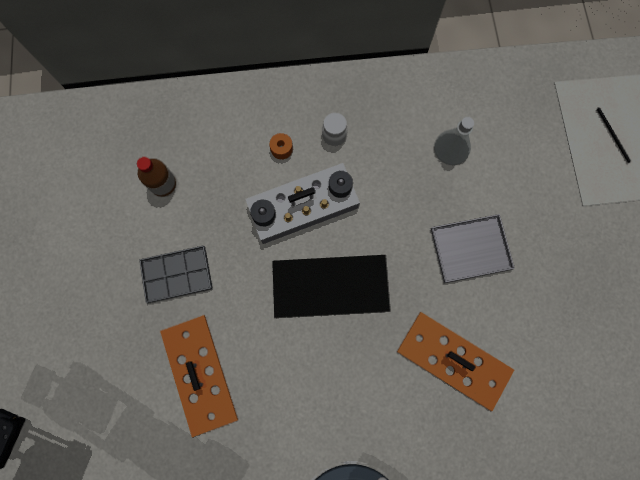

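View pics/scene0.png

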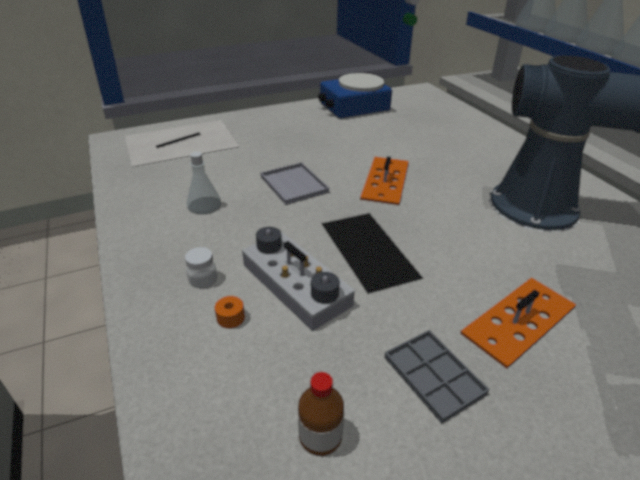

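The top view shows the mould at about (302,202), with weights at (263,211) and (341,183). The tray is at (472,249), the mat at (331,286) and the rack at (176,274). I count four castings, at (298,190), (288,217), (306,210) and (324,204). Two orange covers and an orange ring are decoys. Next I'll enlarge crops from both cameras.

```bash
cat > h.py <<'E'
import numpy as np, cv2
from rig import robot
def snap(n,f=None):
    c=robot.camera(n)
    if f: cv2.imwrite(f"pics/{f}.png",c["color"])
    return c
def crop(img,x0,y0,w,h,s):
    return cv2.resize(img[y0:y0+h,x0:x0+w],None,fx=s,fy=s,interpolation=cv2.INTER_CUBIC)
def ray(c,px):
    u=cv2.undistortPoints(np.array(px,float).reshape(-1,1,2),c["camera_matrix"],c["dist_coeffs"]).reshape(-1,2)
    d=np.c_[u,np.ones(len(u))]@c["T"][:3,:3].T
    return c["T"][:3,3],d
def atz(c,px,z):
    o,d=ray(c,px); return o+d*((z-o[2])/d[:,2])[:,None]
def tri(c1,p1,c2,p2):
    o1,d1=ray(c1,p1);o2,d2=ray(c2,p2);out=[]
    for a,b in zip(d1,d2):
        s=np.linalg.lstsq(np.c_[a,-b],o2-o1,rcond=None)[0]
        A,B=o1+a*s[0],o2+b*s[1]; out.append(np.r_[(A+B)/2,np.linalg.norm(A-B)])
    return np.array(out)
def proj(c,P):
    T=np.linalg.inv(c["T"]);return cv2.projectPoints(np.array(P,float).reshape(-1,1,3),cv2.Rodrigues(T[:3,:3])[0],T[:3,3],c["camera_matrix"],c["dist_coeffs"])[0].reshape(-1,2)
E
python3 - <<'E'
from h import *
t=cv2.imread("pics/top0.png");s=cv2.imread("pics/scene0.png")
a=crop(t,235,155,130,95,6);cv2.imwrite("pics/c1.png",a)
b=crop(s,235,215,130,115,5);cv2.imwrite("pics/c2.png",b)
E
```

```text
(no output)
```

View pics/c1.png

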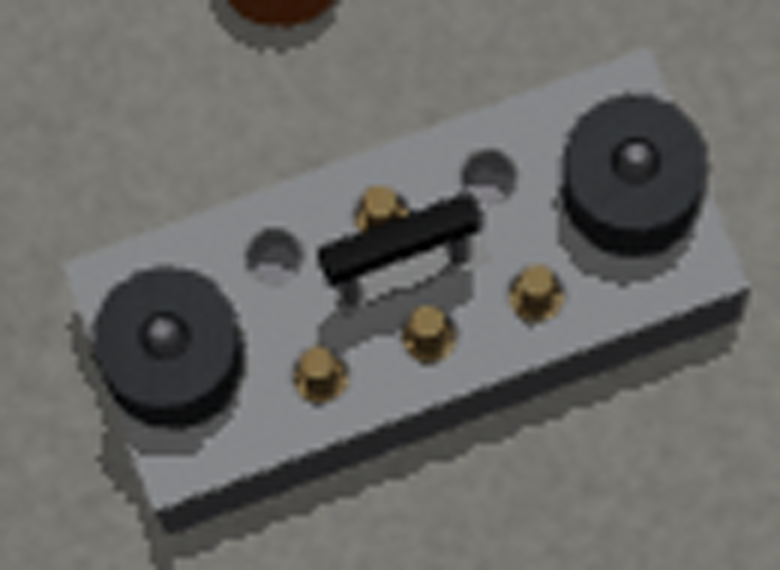

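View pics/c2.png

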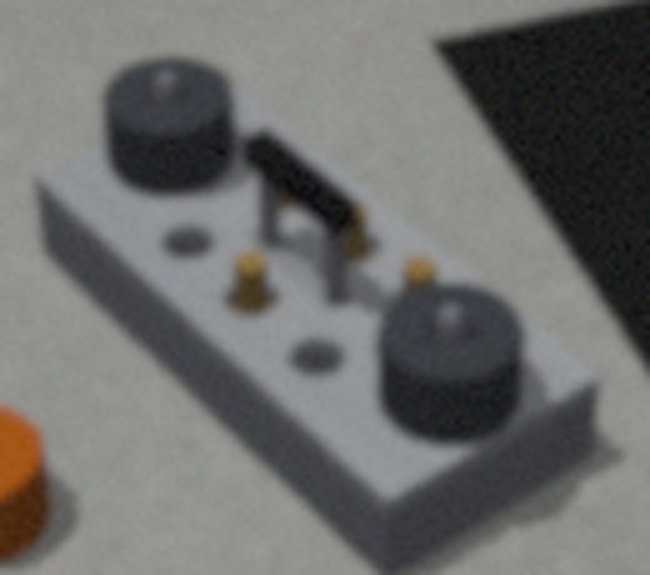

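The crops confirm four castings: the centre one of the far row and all three of the near row. In the top view the post tips are at (262.3,210) and (341.2,180.8), which correspond to (325,277.4) and (268.2,231) in the scene view. Next I'll fit the poses.

```bash
cat > fit.py <<'E'
from h import *
from scipy.optimize import least_squares
def fit(obs,x0,free_z=True):
    """obs: list of (cam,px(n,2),model pts(n,3)); returns x,y,z,yaw,rms px"""
    def P(p,M):
        c,s=np.cos(p[3]),np.sin(p[3]);M=np.array(M,float)
        return np.c_[p[0]+c*M[:,0]-s*M[:,1],p[1]+s*M[:,0]+c*M[:,1],p[2]+M[:,2]]
    def r(q):
        p=q if free_z else np.r_[q[:2],0,q[2]]
        return np.concatenate([(proj(c,P(p,M))-np.array(px)).ravel() for c,px,M in obs])
    s=least_squares(r,x0 if free_z else [x0[0],x0[1],x0[3]],loss="soft_l1")
    return s.x,r(s.x).reshape(-1,2)
E
python3 - <<'E'
from fit import *
import pickle
t=snap("top");s=snap("scene");pickle.dump((t,s),open("cams.pkl","wb"))
C1=lambda a:np.array(a)/6+[235,155]
C2=lambda a:np.array(a)/5+[235,215]
tt=C1([(164,328),(637,153),(380,196),(319,358),(429,318),(537,277)])
ss=C2([(450,307),(166,76)])
print(tri(t,tt[:2],s,ss).round(4))
# sprues: top tops
print("sprue@.057",atz(t,tt[2:],.057).round(4))
sp=C2([(420,266),(250,262)]);print("sprue tri",tri(t,tt[[3,2]],s,sp).round(4))
# mould fit: posts y=+85 (left in top = +y)
M=[(0,.085,.08),(0,-.085,.08)]
h=.0475;L=.11;z=.04
ct=C1([(65,265),(645,50),(748,290),(155,512)]);Mc=[(h,L,z),(h,-L,z),(-h,-L,z),(-h,L,z)]
cs=C2([(38,180),(390,500),(597,382)]);Ms=[(h,-L,z),(h,L,z),(-h,L,z)]
p,r=fit([(t,tt[:2],M),(t,ct,Mc),(s,ss,M),(s,cs,Ms)],[.55,.05,0,.2]);print("mould",p.round(4));print(r.round(1).tolist())
def rect(px,hx,hy,z):
    return fit([(t,px,[(hx,hy,z),(hx,-hy,z),(-hx,-hy,z),(-hx,hy,z)])],[.5,0,0,.1],False)
for n,px,a in [("tray",[(431,230),(499,216),(512,270),(443,284)],(.06,.075,.015)),("mat",[(273,261),(387,255),(390,312),(274,318)],(.06,.12,.003)),("rack",[(141,261),(205,247),(212,290),(147,303)],(.0465,.069,.015))]:
    q,r=rect(px,*a);print(n,q.round(4),abs(r).max().round(1))
print("bottle,flask,jar approx",atz(t,[(163,185),(452,150),(334,135)],0.02).round(3).tolist())
print(robot.get_obs()["time"])
E
```

```text
[[ 0.6114  0.1124  0.0798  0.0017]
 [ 0.6558 -0.0511  0.0788  0.0018]]
sprue@.057 [[ 0.6578  0.0364  0.057 ]
 [ 0.6026  0.0625  0.057 ]
 [ 0.6127  0.024   0.057 ]
 [ 0.6233 -0.0141  0.057 ]]
sprue tri [[0.6015 0.0635 0.0559 0.0034]
 [0.6566 0.0373 0.056  0.0034]]
mould [ 0.6333  0.0309 -0.002   0.2661]
[[-0.3, 0.9], [-0.2, 0.6], [-0.6, 0.3], [0.4, -0.0], [0.2, 0.0], [-0.2, 0.5], [-0.1, 0.8], [-0.3, 0.2], [-1.1, -0.9], [-0.9, 0.3], [0.1, -1.2]]
tray [ 0.4984 -0.3107  0.0779] 1.5
mat [ 0.4548 -0.0101 -0.0577] 0.8
rack [0.5098 0.307  0.1052] 1.0
bottle,flask,jar approx [[0.707, 0.326, 0.02], [0.721, -0.304, 0.02], [0.782, -0.052, 0.02]]
0.25
```

carry_out --dr '[[0,0,-0.845],[0,0,-0.845],[0,0,-0.845],[0,0,-0.845],[0,0,-0.845],[0,0,-0.845],[0,0,-0.845],[0,0,-0.845],[0,0,-0.845],[0,0,-0.845],[0,0,-0.845],[0,0,-0.845],[0,0,-0.845],[0,0,-0.845],[0,0,-0.845],[0,0,-0.845],[0,0,-0.845],[0,0,-0.845]]' --translation '[[33.4,-44.8,0],[33.4,-44.8,0],[33.4,-44.8,0],[33.4,-44.8,0],[33.4,-44.8,0],[33.4,-44.8,0],[33.4,-44.8,0],[33.4,-44.8,0],[33.4,-44.8,0],[33.4,-44.8,0],[33.4,-44.8,0],[33.4,-44.8,0],[33.4,-44.8,0],[33.4,-44.8,0],[33.4,-44.8,0],[33.4,-44.8,0],[33.4,-44.8,0],[33.4,-44.8,0]]' --grip '[1,1,1,1,1,1,1,1,1,1,1,1,1,1,1,1,1,1]' --newtons 40

```text
time: 1.75
position: [0.6099, 0.1137, 0.2224]
tool_rot: [0.606, 0.795, -0.0, -0.001]
ft_force: [-0.3, -0.4, 0.5]
grip_width: 0.0872
```

```bash
python3 - <<'E'
from h import *
c=snap("wrist","w1");np.save("w1T.npy",c["T"]);o=robot.get_obs();print(o["time"],o["q"].round(3),o["position"],o["tool_rot"].round(3))
print("posts,sprues",proj(c,[(.6114,.1124,.08),(.6558,-.0511,.08),(.6578,.0364,.057),(.6026,.0625,.057)]).round(1).tolist())
E
```

```text
1.8 [ 0.004  0.522  1.444  0.     1.177 -0.264] [0.61004332 0.11382655 0.22255776] [ 0.606  0.795 -0.    -0.001]
posts,sprues [[308.5, 226.5], [307.7, 382.0], [331.8, 299.9], [286.8, 264.2]]
```

View pics/w1.png

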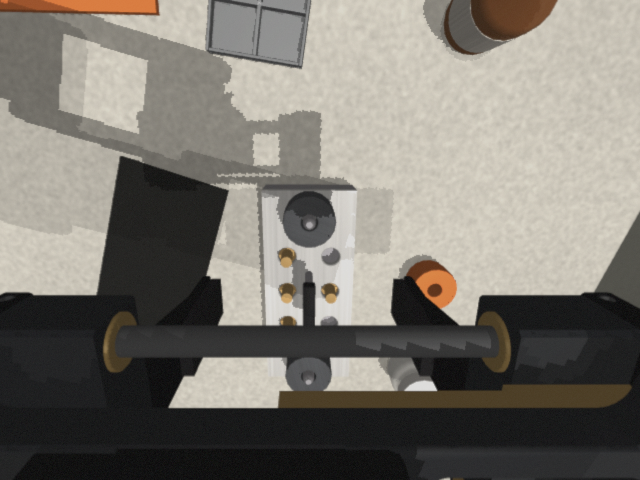

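Wrist view: the left post tip is at (310,224), about 2.5 px from the prediction. The far post tip is at (308,377), and the ring is centred under the jaws. I'll refine from those pixels.

```bash
python3 - <<'E'
from h import *
import pickle
c=snap("wrist","w2");t,s=pickle.load(open("cams.pkl","rb"))
cv2.imwrite("pics/w2c.png",crop(c["color"],255,180,110,90,7))
o=robot.get_obs();print(o["position"],c["T"].round(4).tolist())
for z in (.08,): print(atz(c,[(310,224),(308,377)],z).round(4))
tp=np.array([(164,328),(637,153)])/6+[235,155]
print(tri(t,tp,c,[(310,224),(308,377)]).round(4))
ts=np.array([(319,358),(429,318),(380,196)])/6+[235,155]
E
```

```text
[0.61026977 0.11372311 0.22266781] [[0.9641, 0.2544, 0.0768, 0.5881], [0.2657, -0.9215, -0.2831, 0.1927], [-0.0012, 0.2934, -0.956, 0.3863], [0.0, 0.0, 0.0, 1.0]]
[[ 0.6123  0.115   0.08  ]
 [ 0.6547 -0.045   0.08  ]]
[[ 0.6134  0.1129  0.0732  0.0014]
 [ 0.6577 -0.0519  0.0718  0.0024]]
```

View pics/w2c.png

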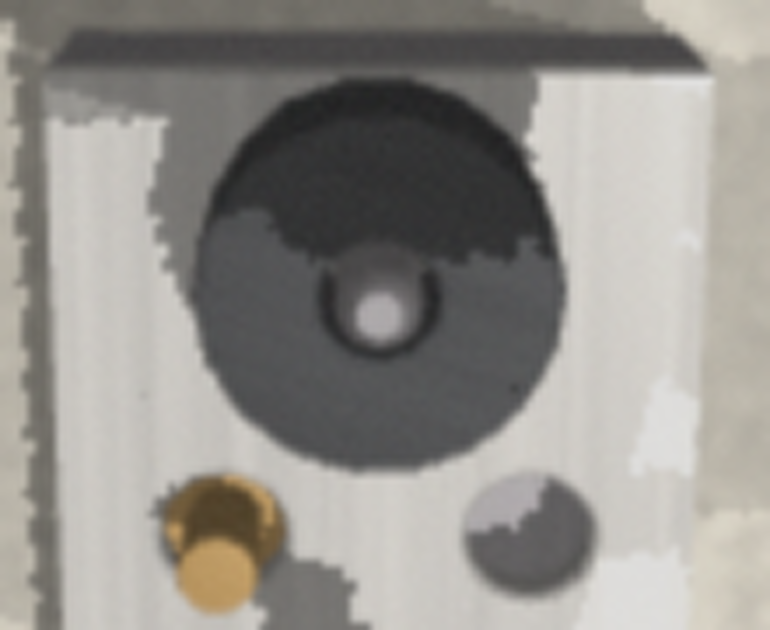

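Post 1 is at about (0.612, 0.1135) with its tip at z≈0.08, and all cameras agree to within 2 mm. Descending and gripping ring 1.

carry_out --dr '[[0,0,0],[0,0,0],[0,0,0],[0,0,0],[0,0,0],[0,0,0],[0,0,0],[0,0,0],[0,0,0],[0,0,0],[0,0,0],[0,0,0],[0,0,0],[0,0,0]]' --translation '[[0.1,0.1,-4],[0.1,0.1,-8],[0.1,0.1,-12],[0.1,0.1,-15],[0.1,0.1,-17.5],[0.1,0.1,-17.5],[0.1,0.1,-17.5],[0.1,0.1,-17.5],[0.1,0.1,-17.5],[0.1,0.1,-17.5],[0.1,0.1,-17.5],[0.1,0.1,-17.5],[0.1,0.1,-17.5],[0.1,0.1,-17.5]]' --grip '[1,1,1,1,1,1,1,0.2,0.2,0.2,0.2,0.2,0.2,0.2]' --newtons 40

```text
time: 3.02
position: [0.6123, 0.113, 0.0481]
tool_rot: [0.607, 0.795, 0.0, 0.0]
ft_force: [-0.4, 0.2, 2.8]
grip_width: 0.0496
```

carry_out --dr '[[0,0,0],[0,0,0],[0,0,0],[0,0,0],[0,0,0],[0,0,-0.19],[0,0,-0.19],[0,0,-0.19],[0,0,-0.19],[0,0,-0.19],[0,0,-0.19],[0,0,-0.19],[0,0,-0.19],[0,0,-0.19],[0,0,-0.19],[0,0,-0.19],[0,0,-0.19],[0,0,-0.19],[0,0,-0.19]]' --translation '[[0,0,2],[0,0,4.5],[0,0,7.5],[0,0,10],[0,0,10],[-1.1,-3.7,10],[-2.2,-7.4,10],[-3.3,-11.1,10],[-4.4,-14.8,10],[-5.5,-18.5,10],[-6.6,-22.2,10],[-7.7,-25.9,10],[-8.8,-29.6,10],[-9.9,-33.3,10],[-11,-37,10],[-11.6,-39.2,8],[-11.6,-39.2,5],[-11.6,-39.2,2],[-11.6,-39.2,2]]' --grip '[0.2,0.2,0.2,0.2,0.2,0.2,0.2,0.2,0.2,0.2,0.2,0.2,0.2,0.2,0.2,0.2,0.2,0.2,0.2]' --newtons 50

```text
time: 4.6
position: [0.4913, -0.2761, 0.0609]
tool_rot: [0.68, 0.733, -0.0, -0.008]
ft_force: [-1.4, 2.0, -3.9]
grip_width: 0.0498
```

```bash
python3 - <<'E'
from h import *
c=snap("scene");t=snap("top")
a=crop(c["color"],170,110,200,200,3);b=crop(t["color"],390,150,140,140,4)
b=cv2.resize(b,(600,600));cv2.imwrite("pics/p7.png",cv2.resize(np.hstack([a,b]),(800,400)))
o=robot.get_obs();print(o["position"],o["grip_width"],o["ft_force"])
E
```

```text
[ 0.49462105 -0.27757901  0.06554457] 0.0493725762850765 [ 0.13717672  0.12411117 -4.13295726]
```

View pics/p7.png

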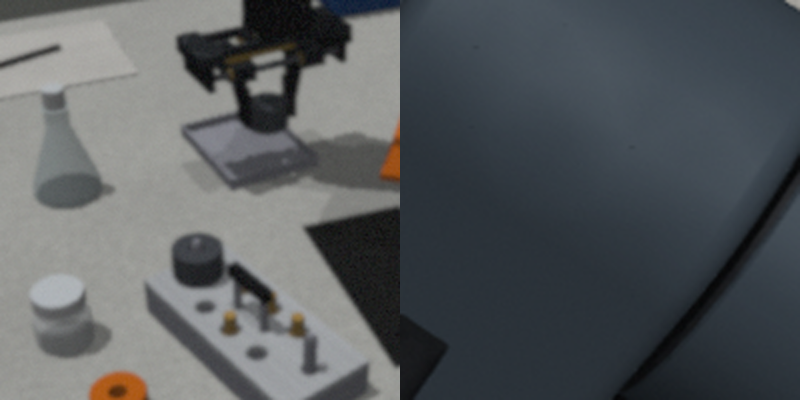

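Ring 1 is in the gripper over the tray, and its post is bare. Placing it.

carry_out --dr '[[0,0,0],[0,0,0],[0,0,0],[0,0,0],[0,0,0],[0,0,0],[0,0,0],[0,0,0],[0,0,0],[0,0,0],[0,0,0],[0,0,0],[0,0,0],[0,0,0],[0,0,0],[0,0,0]]' --translation '[[0,0,-2],[0,0,-4],[0,0,-5],[0,0,-5.5],[0,0,-5.5],[0,0,-5.5],[0,0,-5.5],[0,0,-5.5],[0,0,-5.5],[0,0,-5.5],[0,0,-3],[0,0,1],[0,0,5],[0,0,9],[0,0,11],[0,0,11]]' --grip '[0.2,0.2,0.2,0.2,0.2,0.2,0.72,0.72,0.72,0.72,0.72,0.72,0.72,0.72,1,1]'

```text
time: 6.03
position: [0.4993, -0.2813, 0.1838]
tool_rot: [0.68, 0.734, 0.0, 0.006]
ft_force: [0.9, -0.3, -1.0]
grip_width: 0.0699
```

carry_out --dr '[[0,0,0.19],[0,0,0.19],[0,0,0.19],[0,0,0.19],[0,0,0.19],[0,0,0.19],[0,0,0.19],[0,0,0.19],[0,0,0.19],[0,0,0.19],[0,0,0.19]]' --translation '[[2,2.9,0],[5,7,0],[8,11.4,0],[11,15.7,0],[14,20,0],[16,22.8,0],[16,22.8,0],[16,22.8,0],[16,22.8,0],[16,22.8,0],[16,22.8,0]]' --grip '[1,1,1,1,1,1,1,1,1,1,1]'

```text
time: 6.95
position: [0.6552, -0.0519, 0.1769]
tool_rot: [0.608, 0.794, -0.001, -0.001]
ft_force: [0.2, -1.1, 0.0]
grip_width: 0.0872
```

```bash
python3 - <<'E'
from h import *
c=snap("wrist","w3");t=snap("top")
cv2.imwrite("pics/p8.png",np.hstack([crop(c["color"],240,150,140,120,4),crop(t["color"],420,200,110,120,4)[:,:240*2]])[:480,:1000] if 0 else np.hstack([cv2.resize(crop(c["color"],240,150,160,160,1),(400,400),interpolation=2),cv2.resize(crop(t["color"],410,190,110,110,1),(400,400),interpolation=2)]))
o=robot.get_obs();print(o["position"],o["time"])
print(proj(c,[(.656,-.051,.08),(.656,-.051,.072)]),proj(c,[(.656,-.051,.072)]))
E
```

```text
[ 0.65546575 -0.05238126  0.17734038] 7.05
[[308.70958873 238.78799759]
 [308.67278194 235.82897981]] [[308.67278194 235.82897981]]
```

View pics/p8.png

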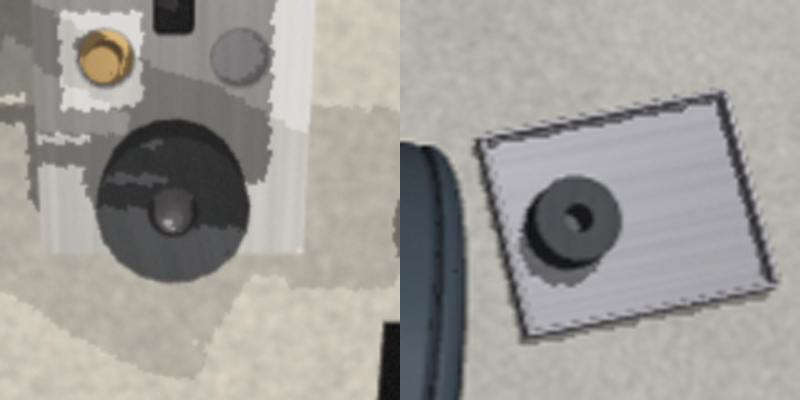

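Ring 1 lies in the tray, clear of the walls. Post tip 2 is at wrist pixel (308,239) against a prediction of (308.7,238.8), so I can descend on ring 2.

carry_out --dr '[[0,0,0],[0,0,0],[0,0,0],[0,0,0],[0,0,0],[0,0,0],[0,0,0],[0,0,0],[0,0,0],[0,0,0],[0,0,0],[0,0,0],[0,0,0]]' --translation '[[0,0,-3],[0,0,-7],[0,0,-10],[0,0,-12],[0,0,-13],[0,0,-13],[0,0,-13],[0,0,-13],[0,0,-13],[0,0,-13],[0,0,-13],[0,0,-13],[0,0,-13]]' --grip '[1,1,1,1,1,1,1,0.2,0.2,0.2,0.2,0.2,0.2]' --newtons 50

```text
time: 8.13
position: [0.6565, -0.0509, 0.048]
tool_rot: [0.607, 0.795, 0.0, 0.0]
ft_force: [-0.7, -0.1, 0.0]
grip_width: 0.0552
```

carry_out --dr '[[0,0,0],[0,0,0],[0,0,0],[0,0,0],[0,0,0],[0,0,0],[0,0,0],[0,0,-0.19],[0,0,-0.19],[0,0,-0.19],[0,0,-0.19],[0,0,-0.19],[0,0,-0.19],[0,0,-0.19],[0,0,-0.19],[0,0,-0.19],[0,0,-0.19],[0,0,-0.19],[0,0,-0.19]]' --translation '[[0,0,0],[0,0,0],[0,0,2],[0,0,4.5],[0,0,7.5],[0,0,10],[0,0,10],[-2,-3.7,10],[-4,-7.5,10],[-6,-11.3,10],[-8,-15.1,10],[-10,-19,10],[-12,-22.7,10],[-14,-26.5,10],[-15.5,-29.5,10],[-15.5,-29.5,7],[-15.5,-29.5,4],[-15.5,-29.5,2],[-15.5,-29.5,2]]' --grip '[0.2,0.2,0.2,0.2,0.2,0.2,0.2,0.2,0.2,0.2,0.2,0.2,0.2,0.2,0.2,0.2,0.2,0.2,0.2]' --newtons 50

```text
time: 9.72
position: [0.4968, -0.3425, 0.0608]
tool_rot: [0.68, 0.733, 0.0, -0.007]
ft_force: [-1.3, 1.5, -5.0]
grip_width: 0.0484
```

```bash
python3 - <<'E'
from h import *
c=snap("wrist","w4");s=snap("scene")
cv2.imwrite("pics/p9.png",np.hstack([cv2.resize(c["color"],(533,400)),cv2.resize(crop(s["color"],210,120,140,210,1),(267,400),interpolation=2)]))
o=robot.get_obs();print(o["position"],o["grip_width"],o["time"],o["ft_force"])
E
```

```text
[ 0.50009618 -0.34472631  0.06540459] 0.04848019298026357 9.8167 [ 0.52090518  0.04229707 -4.56282453]
```

View pics/p9.png

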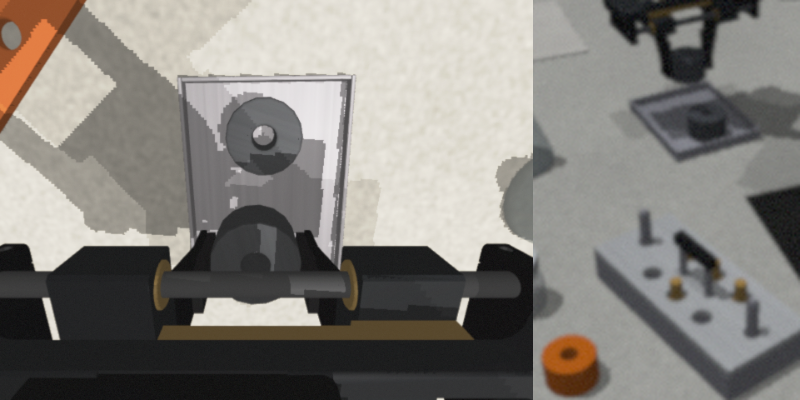

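Ring 2 is held over the tray with ring 1 beside it at wrist pixel (264,136). The gap is clear and both posts are bare. Placing ring 2.

carry_out --dr '[[0,0,0],[0,0,0],[0,0,0],[0,0,0],[0,0,0],[0,0,0],[0,0,0],[0,0,0],[0,0,0],[0,0,0],[0,0,0],[0,0,0],[0,0,0],[0,0,0],[0,0,0],[0,0,0],[0,0,0]]' --translation '[[0,0,-2],[0,0,-4],[0,0,-5],[0,0,-5.5],[0,0,-5.5],[0,0,-5.5],[0,0,-5.5],[0,0,-5.5],[0,0,-5.5],[0,0,-5.5],[0,0,-5.5],[0,0,-3],[0,0,1],[0,0,5],[0,0,9],[0,0,11],[0,0,11]]' --grip '[0.2,0.2,0.2,0.2,0.2,0.2,0.72,0.72,0.72,0.72,0.72,0.72,0.72,0.72,0.72,0.72,0.72]'

```text
time: 11.23
position: [0.5042, -0.3486, 0.184]
tool_rot: [0.68, 0.734, -0.0, 0.006]
ft_force: [-0.6, -0.6, 0.2]
grip_width: 0.0625
```

carry_out --dr '[[0,0,0.19],[0,0,0.19],[0,0,0.19],[0,0,0.19],[0,0,0.19],[0,0,0.19],[0,0,0.19],[0,0,0.19],[0,0,0.19],[0,0,0.19],[0,0,0.19],[0,0,0.19],[0,0,0.19],[0,0,0.19],[0,0,0.19],[0,0,0.19]]' --translation '[[1.3,3.7,0],[2.6,7.4,0],[3.9,11.1,0],[5.2,14.8,0],[6.5,18.5,0],[7.8,22.2,0],[9.1,25.9,0],[10.4,29.6,0],[11.7,33.3,0],[12.6,35.7,0],[13.3,37.7,0],[13.3,37.7,0],[13.3,37.7,0],[13.3,37.7,0],[13.3,37.7,0],[13.3,37.7,0]]' --grip '[0.45,0.45,0.45,0.45,0.45,0.45,0.45,0.45,0.45,0.45,0.45,0.45,0.45,0.45,0.45,0.45]'

```text
time: 12.57
position: [0.6339, 0.0297, 0.1773]
tool_rot: [0.608, 0.794, -0.0, -0.0]
ft_force: [-0.8, -0.3, -0.3]
grip_width: 0.0391
```

```bash
python3 - <<'E'
from h import *
c=snap("wrist","w5");t=snap("top")
cv2.imwrite("pics/p10.png",np.hstack([cv2.resize(crop(c["color"],220,110,180,180,1),(400,400),interpolation=2),cv2.resize(crop(t["color"],410,190,110,110,1),(400,400),interpolation=2)]))
o=robot.get_obs();print(o["position"],o["time"],o["grip_width"])
P=[(.6337,.031,.088)]+[(.6337-np.sin(.2661)*k,.031+np.cos(.2661)*k,.088) for k in(-.028,.028)]
print(((proj(c,P)-[220,110])*400/180).round(0).tolist())
E
```

```text
[0.63409843 0.02990048 0.17753356] 12.6667 0.039448092389401467
[[194.0, 291.0], [194.0, 367.0], [194.0, 211.0]]
```

View pics/p10.png

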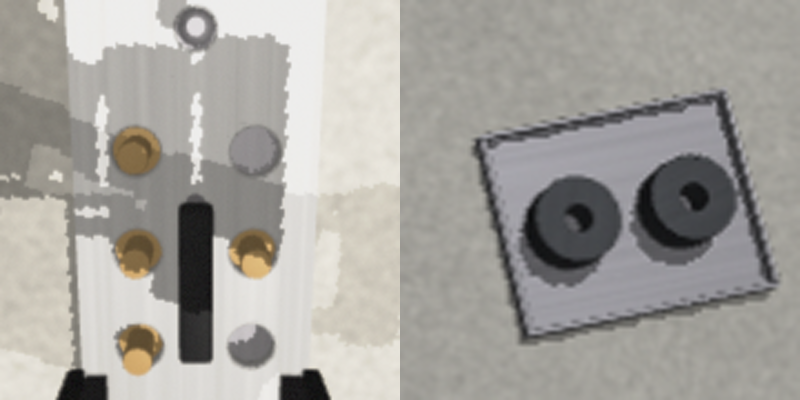

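Both rings are in the tray. The handle bar is at crop centre (195,282), about 2 mm along +y of the prediction. Descending to grip the bar.

carry_out --dr '[[0,0,0],[0,0,0],[0,0,0],[0,0,0],[0,0,0],[0,0,0],[0,0,0],[0,0,0],[0,0,0],[0,0,0],[0,0,0],[0,0,0],[0,0,0]]' --translation '[[0,0.2,-3],[0,0.2,-6.5],[0,0.2,-9],[0,0.2,-10.5],[0,0.2,-11.1],[0,0.2,-11.1],[0,0.2,-11.1],[0,0.2,-11.1],[0,0.2,-11.1],[0,0.2,-11.1],[0,0.2,-11.1],[0,0.2,-11.1],[0,0.2,-11.1]]' --grip '[0.45,0.45,0.45,0.45,0.45,0.45,0.45,0,0,0,0,0,0]' --newtons 60

```text
time: 13.75
position: [0.6343, 0.0331, 0.0671]
tool_rot: [0.607, 0.795, -0.0, 0.0]
ft_force: [-0.7, 0.4, 2.5]
grip_width: 0.0114
```

carry_out --dr '[[0,0,0],[0,0,0],[0,0,0],[0,0,0],[0,0,0],[0,0,0],[0,0,0],[0,0,0],[0,0,0],[0,0,0],[0,0,0]]' --translation '[[0,0,0.5],[0,0,1.2],[0,0,2.2],[0,0,3.2],[0,0,4.2],[0,0,5.2],[0,0,6.2],[0,0,7.5],[0,0,9],[0,0,10],[0,0,10]]' --grip '[0,0,0,0,0,0,0,0,0,0,0]' --newtons 60

```text
time: 14.67
position: [0.6363, 0.0329, 0.1699]
tool_rot: [0.607, 0.795, 0.002, 0.003]
ft_force: [1.0, 0.6, -3.7]
grip_width: 0.0116
```

```bash
python3 - <<'E'
from h import *
s=snap("scene");cv2.imwrite("pics/p11.png",crop(s["color"],200,130,240,220,2))
o=robot.get_obs();print(o["position"],o["grip_width"],o["ft_force"],o["moment"])
E
```

```text
[0.63544735 0.03295285 0.16838152] 0.011845723024713317 [-0.37711194 -0.12955051 -3.72354185] [-0.1074544  -0.00267354 -0.01462654]
```

View pics/p11.png

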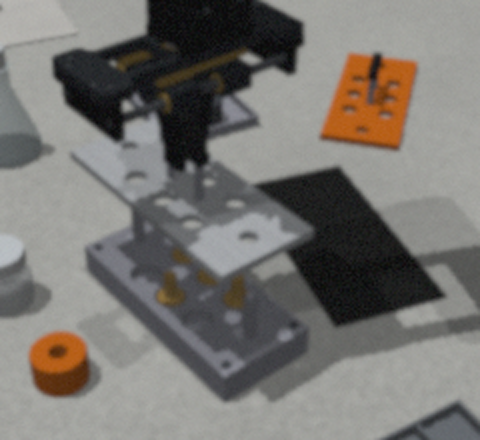

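The cover is lifted level and clear of the posts, and the castings stayed in the mould. Moving it to the mat.

carry_out --dr '[[0,0,-0.08],[0,0,-0.16],[0,0,-0.24],[0,0,-0.325],[0,0,-0.325],[0,0,-0.325],[0,0,-0.325],[0,0,-0.325],[0,0,-0.325],[0,0,-0.325],[0,0,-0.325],[0,0,-0.325],[0,0,-0.325],[0,0,-0.325],[0,0,-0.325],[0,0,-0.325]]' --translation '[[-2,-0.5,0],[-5,-1.2,0],[-8,-2,0],[-11,-2.7,0],[-14,-3.4,0],[-16.5,-4,0],[-17.9,-4.3,0],[-17.9,-4.3,0],[-17.9,-4.3,-2],[-17.9,-4.3,-5],[-17.9,-4.3,-8],[-17.9,-4.3,-10],[-17.9,-4.3,-11.5],[-17.9,-4.3,-12.2],[-17.9,-4.3,-12.6],[-17.9,-4.3,-12.6]]' --grip '[0,0,0,0,0,0,0,0,0,0,0,0,0,0,0,0]' --newtons 60

```text
time: 16.05
position: [0.4559, -0.01, 0.04]
tool_rot: [0.728, 0.686, -0.0, -0.0]
ft_force: [-0.3, 0.4, -4.5]
grip_width: 0.0115
```

carry_out --dr '[[0,0,0],[0,0,0],[0,0,0],[0,0,0],[0,0,0],[0,0,0],[0,0,0],[0,0,0],[0,0,0],[0,0,0],[0,0,0],[0,0,0]]' --translation '[[0,0,-0.2],[0,0,-0.3],[0,0,-0.3],[0,0,-0.3],[0,0,-0.3],[0,0,-0.3],[0,0,-0.3],[0,0,2],[0,0,5],[0,0,9],[0,0,13],[0,0,13]]' --grip '[0,0,0,0.4,0.4,0.4,0.4,0.4,0.4,0.4,0.4,0.4]' --newtons 40

```text
time: 17.05
position: [0.4597, -0.0109, 0.177]
tool_rot: [0.728, 0.686, 0.004, 0.006]
ft_force: [1.6, -0.5, 0.5]
grip_width: 0.0346
```

carry_out --dr '[[0,0,0.1],[0,0,0.2],[0,0,0.325],[0,0,0.325],[0,0,0.325],[0,0,0.325],[0,0,0.325],[0,0,0.325],[0,0,0.325],[0,0,0.325]]' --translation '[[3,0.7,0],[6.5,1.5,0],[10,2.3,0],[13.5,3.1,0],[16.5,3.9,0],[17.9,4.2,0],[17.9,4.2,0],[17.9,4.2,0],[17.9,4.2,0],[17.9,4.2,0]]' --grip '[0.4,0.4,0.4,0.4,0.4,0.4,0.4,0.4,0.4,0.4]'

```text
time: 17.88
position: [0.6325, 0.0319, 0.1703]
tool_rot: [0.607, 0.795, -0.001, -0.001]
ft_force: [0.3, 0.5, -0.5]
grip_width: 0.0349
```

```bash
python3 - <<'E'
from h import *
import pickle
c=snap("wrist","w6");t=snap("top","t6");pickle.dump((c,t),open("cams6.pkl","wb"))
cv2.imwrite("pics/p12.png",np.hstack([cv2.resize(crop(c["color"],220,110,180,180,1),(400,400),interpolation=2),cv2.resize(crop(t["color"],120,190,120,120,1),(400,400),interpolation=2)]))
o=robot.get_obs();print(o["position"],o["time"],o["grip_width"])
y=.2661;R=np.array([[np.cos(y),-np.sin(y)],[np.sin(y),np.cos(y)]])
P=np.array([(-.023,-.04),(-.023,0),(-.023,.04),(.023,0),(0,.085)])@R.T+[.6337,.0312]
P=np.c_[P,[.057]*4+[.08]];print(P.round(4).tolist());print(((proj(c,P)-[220,110])*400/180).round(0).tolist())
E
```

```text
[0.63312217 0.0318483  0.17064382] 17.9833 0.03471612611208933
[[0.622, -0.0134, 0.057], [0.6115, 0.0252, 0.057], [0.601, 0.0637, 0.057], [0.6559, 0.0372, 0.057], [0.6113, 0.1132, 0.08]]
[[137.0, 376.0], [135.0, 278.0], [133.0, 170.0], [258.0, 278.0], [198.0, 38.0]]
```

View pics/p12.png

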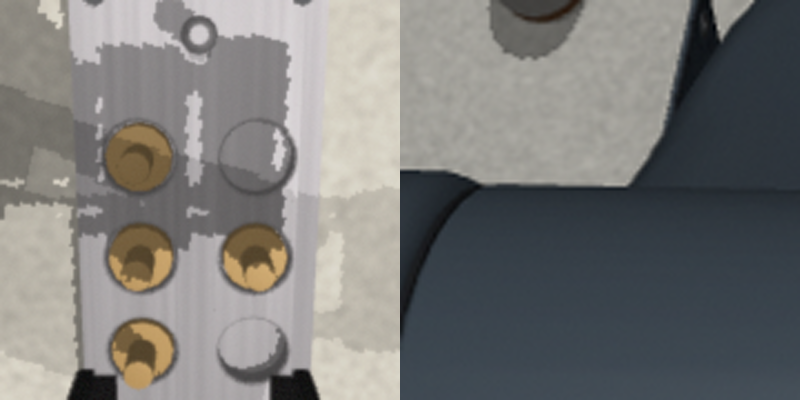

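The cover is off and the four castings are exposed at crop positions (137,167), (138,270), (138,375) and (258,275). All are within about 2 mm of the predictions. Picking casting A, in the near row at +y.

carry_out --dr '[[0,0,0],[0,0,0],[0,0,0],[0,0,0],[0,0,0],[0,0,0],[0,0,0],[0,0,0],[0,0,0],[0,0,0],[0,0,0],[0,0,0],[0,0,0],[0,0,0],[0,0,0],[0,0,0],[0,0,0]]' --translation '[[-1.6,1.6,0],[-3.3,3.2,0],[-3.3,3.2,-3],[-3.3,3.2,-6.5],[-3.3,3.2,-9.5],[-3.3,3.2,-12],[-3.3,3.2,-13.4],[-3.3,3.2,-13.4],[-3.3,3.2,-13.4],[-3.3,3.2,-13.4],[-3.3,3.2,-13.4],[-3.3,3.2,-13.4],[-3.3,3.2,-13.4],[-3.3,3.2,-12.4],[-3.3,3.2,-10.4],[-3.3,3.2,-7],[-3.3,3.2,-3.4]]' --grip '[0.4,0.4,0.4,0.4,0.4,0.4,0.4,0.4,0.4,0,0,0,0,0,0,0,0]' --newtons 30

```text
time: 19.4
position: [0.6, 0.0642, 0.1371]
tool_rot: [0.607, 0.795, -0.001, -0.001]
ft_force: [1.4, -0.2, -0.6]
grip_width: 0.0109
```

carry_out --dr '[[0,0,-0.08],[0,0,-0.16],[0,0,-0.16],[0,0,-0.16],[0,0,-0.16],[0,0,-0.16],[0,0,-0.16],[0,0,-0.16],[0,0,-0.16]]' --translation '[[-1.5,2.8,0],[-3.4,6.4,0],[-5.3,10,0],[-7.2,13.5,0],[-9.1,17.1,0],[-9.1,17.1,0],[-9.1,17.1,0],[-9.1,17.1,0],[-9.1,17.1,0]]' --grip '[0,0,0,0,0,0,0,0,0]'

```text
time: 20.15
position: [0.5114, 0.2342, 0.1371]
tool_rot: [0.669, 0.743, 0.0, 0.001]
ft_force: [-0.1, -0.3, -1.4]
grip_width: 0.011
```

```bash
python3 - <<'E'
from h import *
import pickle
c=snap("wrist","w7");s=snap("scene","s7");pickle.dump((c,s),open("cams7.pkl","wb"))
cv2.imwrite("pics/p13.png",np.hstack([cv2.resize(c["color"][0:320],(480,240)),cv2.resize(crop(s["color"],380,320,120,105,1),(320,240))]) if 0 else np.hstack([cv2.resize(crop(c["color"],150,20,320,320,1),(400,400),interpolation=2),cv2.resize(crop(s["color"],360,310,140,140,1),(400,400),interpolation=2)]))
o=robot.get_obs();print(o["position"],o["time"],o["grip_width"])
y=.1052;R=np.array([[np.cos(y),-np.sin(y)],[np.sin(y),np.cos(y)]])
P=np.array([(.0465,.069),(.0465,-.069),(-.0465,-.069),(-.0465,.069)])@R.T+[.5098,.307]
P=np.c_[P,[.015]*4]
print("pred w",((proj(c,P)-[150,20])*400/320).round(0).tolist(),"s",((proj(s,P)-[360,310])*400/140+[400,0]).round(0).tolist())
E
```

```text
[0.5113901  0.23380738 0.13675093] 20.25 0.010888383493912888
pred w [[286.0, 31.0], [274.0, 258.0], [137.0, 258.0], [128.0, 31.0]] s [[636.0, 300.0], [472.0, 110.0], [599.0, 47.0], [770.0, 218.0]]
```

View pics/p13.png

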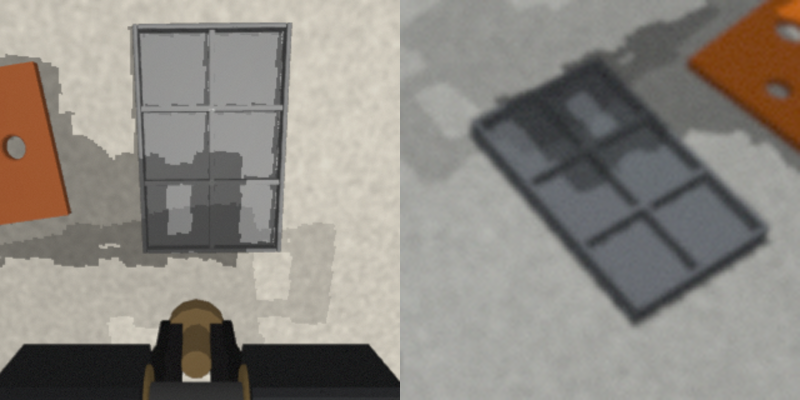

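The rack sits several mm from my first estimate. Its rim corners are at wrist crop (132,25), (291,23), (281,249) and (144,249), and at scene crop (635,320), (474,128), (598,55) and (768,238). Refitting.

```bash
python3 - <<'E'
from fit import *
import pickle
c,s=pickle.load(open("cams7.pkl","rb"))
M=[(.0465,.069,.015),(.0465,-.069,.015),(-.0465,-.069,.015),(-.0465,.069,.015)]
w=np.array([(291,23),(281,249),(144,249),(132,25)])/1.25+[150,20]
q=(np.array([(635,318),(473,127),(598,55),(768,236)])-[400,0])*.35+[360,310]
for n,ob in (("w",[(c,w,M)]),("s",[(s,q,M)]),("both",[(c,w,M),(s,q,M)])):
    p,r=fit(ob,[.51,.307,0,.1],False);print(n,p.round(4),abs(r).max().round(1))
p,r=fit([(c,w,M),(s,q,M)],[.51,.307,0,.1]);print("free z",p.round(4),abs(r).max())
print(tri(c,w,s,q).round(4))
p,r=fit([(c,w,M)],[.51,.307,0,.1],False)
R=np.array([[np.cos(p[2]),-np.sin(p[2])],[np.sin(p[2]),np.cos(p[2])]])
P=np.array([(a,b) for a in(-.0225,.0225) for b in(-.045,0,.045)])
print((P@R.T+p[:2]).round(4).tolist())
E
```

```text
w [0.5131 0.3117 0.1205] 3.3
s [0.5163 0.3153 0.1022] 1.9
both [0.5132 0.3123 0.1179] 3.3
free z [ 0.5133  0.3124 -0.0053  0.1142] 2.2592378823565014
[[5.521e-01 3.862e-01 9.000e-03 5.000e-04]
 [5.673e-01 2.504e-01 1.140e-02 2.400e-03]
 [4.758e-01 2.404e-01 1.720e-02 1.400e-03]
 [4.580e-01 3.754e-01 6.100e-03 1.600e-03]]
[[0.4961, 0.2643], [0.4907, 0.309], [0.4853, 0.3536], [0.5408, 0.2697], [0.5354, 0.3144], [0.53, 0.359]]
```

```bash
python3 - <<'E'
from fit import *
import pickle
c,s=pickle.load(open("cams7.pkl","rb"))
# divider crossings & rim mids at rim height
px=np.array([(211,182),(211.5,107),(178,215),(245,215),(176,145),(246,145),(174,67),(250,67)])/1.25+[150,20]
print(atz(c,px,.015).round(4).tolist())
sp=(np.array([(640,209),(585,150)])-[400,0])*.35+[360,310]  # scene crossings
print(atz(s,sp,.015).round(4).tolist()); print(tri(c,px[[1,0]],s,sp).round(4).tolist())
E
```

```text
[[0.515, 0.2894, 0.015], [0.5101, 0.3344, 0.015], [0.4959, 0.2658, 0.015], [0.5398, 0.2705, 0.015], [0.4905, 0.3098, 0.015], [0.5343, 0.3144, 0.015], [0.4852, 0.3544, 0.015], [0.5304, 0.3592, 0.015]]
[[0.5157, 0.3371, 0.015], [0.5206, 0.2929, 0.015]]
[[0.5109, 0.3342, 0.008, 0.0019], [0.5156, 0.2883, 0.0067, 0.0008]]
```

The wrist pocket centres and divider lines agree within about 1 mm. The scene camera differs by about 5 mm, so I trust the close view. Placing casting A in the pocket at (0.5355, 0.314).

carry_out --dr '[[0,0,0],[0,0,0],[0,0,0],[0,0,0],[0,0,0],[0,0,0],[0,0,0],[0,0,0],[0,0,0],[0,0,0],[0,0,0],[0,0,0],[0,0,0],[0,0,0],[0,0,0],[0,0,0],[0,0,0]]' --translation '[[1.2,3.9,0],[2.5,7.9,0],[2.5,7.9,-3],[2.5,7.9,-6],[2.5,7.9,-9],[2.5,7.9,-10.8],[2.5,7.9,-11.5],[2.5,7.9,-11.6],[2.5,7.9,-11.6],[2.5,7.9,-11.6],[2.5,7.9,-11.6],[2.5,7.9,-11.6],[2.5,7.9,-9],[2.5,7.9,-6],[2.5,7.9,-3],[2.5,7.9,1],[2.5,7.9,1]]' --grip '[0,0,0,0,0,0,0,0,0,0.4,0.4,0.4,0.4,0.4,0.4,0.4,0.4]'

```text
time: 21.67
position: [0.5403, 0.316, 0.1545]
tool_rot: [0.669, 0.744, 0.007, 0.004]
ft_force: [1.5, 1.3, -0.0]
grip_width: 0.0349
```

carry_out --dr '[[0,0,0.08],[0,0,0.16],[0,0,0.16],[0,0,0.16],[0,0,0.16],[0,0,0.16],[0,0,0.16],[0,0,0.16],[0,0,0.16],[0,0,0.16],[0,0,0.16],[0,0,0.16],[0,0,0.16],[0,0,0.16],[0,0,0.16],[0,0,0.16],[0,0,0.16],[0,0,0.16],[0,0,0.16]]' --translation '[[1,-3.6,0],[2,-7.4,0],[3,-11.2,0],[4,-15,0],[5,-18.8,0],[6,-22.5,0],[7,-26,0],[7.7,-28.8,0],[7.7,-28.8,0],[7.7,-28.8,-3],[7.7,-28.8,-6],[7.7,-28.8,-9],[7.7,-28.8,-10.5],[7.7,-28.8,-11],[7.7,-28.8,-11],[7.7,-28.8,-11],[7.7,-28.8,-11],[7.7,-28.8,-11],[7.7,-28.8,-11]]' --grip '[0.4,0.4,0.4,0.4,0.4,0.4,0.4,0.4,0.4,0.4,0.4,0.4,0.4,0.4,0.4,0.4,0,0,0]' --newtons 30

```text
time: 23.25
position: [0.6132, 0.0261, 0.038]
tool_rot: [0.607, 0.795, 0.001, 0.001]
ft_force: [0.8, -0.1, 0.1]
grip_width: 0.0216
```

carry_out --dr '[[0,0,0],[0,0,0],[0,0,0],[0,0,0],[0,0,0],[0,0,0],[0,0,-0.08],[0,0,-0.16],[0,0,-0.16],[0,0,-0.16],[0,0,-0.16],[0,0,-0.16],[0,0,-0.16],[0,0,-0.16],[0,0,-0.16],[0,0,-0.16],[0,0,-0.16]]' --translation '[[0,0,0],[0,0,0],[0,0,1],[0,0,3],[0,0,6.5],[0,0,10],[-1.7,3.5,10],[-3.4,7,10],[-5.1,10.5,10],[-6.8,14,10],[-8.5,17.5,10],[-10.2,20.9,10],[-10.2,20.9,10],[-10.2,20.9,10],[-10.2,20.9,10],[-10.2,20.9,10],[-10.2,20.9,10]]' --grip '[0,0,0,0,0,0,0,0,0,0,0,0,0,0,0,0,0]'

```text
time: 24.67
position: [0.5113, 0.2338, 0.1367]
tool_rot: [0.669, 0.743, 0.0, 0.0]
ft_force: [-0.9, 0.7, -0.2]
grip_width: 0.0109
```

```bash
python3 - <<'E'
from h import *
import pickle
c=snap("wrist","w8");s=snap("scene","s8");t=snap("top","t8");pickle.dump((c,s,t),open("cams8.pkl","wb"))
cv2.imwrite("pics/p14.png",np.hstack([cv2.resize(crop(c["color"],150,20,320,320,1),(400,400),interpolation=2),cv2.resize(crop(t["color"],260,160,290,290,1),(400,400),interpolation=2)]))
o=robot.get_obs();print(o["position"],o["tool_rot"].round(3),o["time"],o["grip_width"])
E
```

```text
[0.51097376 0.23400014 0.136518  ] [0.669 0.743 0.    0.   ] 24.8167 0.011098528170190239
```

View pics/p14.png

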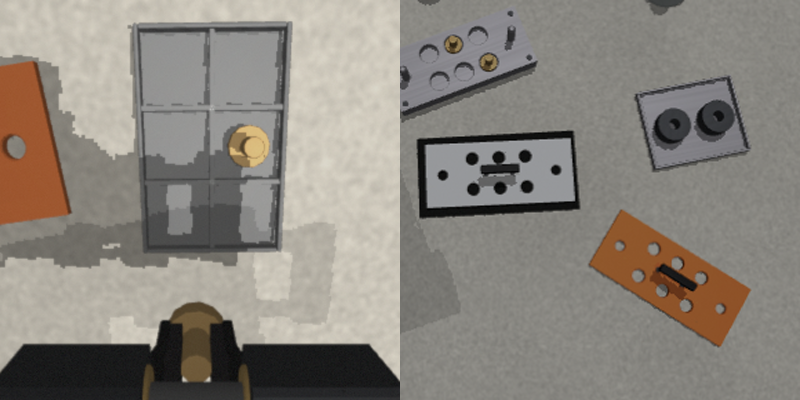

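Casting A sits centred in its pocket, with its disc at (249,146) and the pocket centre at (246,145). The rack hasn't moved, the cover is flat on the mat, and both rings are in the tray. Placing casting B in the pocket at (0.491, 0.310).

carry_out --dr '[[0,0,0],[0,0,0],[0,0,0],[0,0,0],[0,0,0],[0,0,0],[0,0,0],[0,0,0],[0,0,0],[0,0,0],[0,0,0],[0,0,0],[0,0,0],[0,0,0],[0,0,0],[0,0,0],[0,0,0]]' --translation '[[-0.9,3.9,0],[-1.9,7.5,0],[-1.9,7.5,-3],[-1.9,7.5,-6],[-1.9,7.5,-9],[-1.9,7.5,-10.8],[-1.9,7.5,-11.5],[-1.9,7.5,-11.6],[-1.9,7.5,-11.6],[-1.9,7.5,-11.6],[-1.9,7.5,-11.6],[-1.9,7.5,-11.6],[-1.9,7.5,-9],[-1.9,7.5,-6],[-1.9,7.5,-3],[-1.9,7.5,1],[-1.9,7.5,1]]' --grip '[0,0,0,0,0,0,0,0,0,0.35,0.35,0.35,0.35,0.35,0.35,0.35,0.35]'

```text
time: 26.23
position: [0.496, 0.3121, 0.1542]
tool_rot: [0.669, 0.744, 0.007, 0.003]
ft_force: [1.5, -0.2, 0.2]
grip_width: 0.0302
```

carry_out --dr '[[0,0,0.08],[0,0,0.16],[0,0,0.16],[0,0,0.16],[0,0,0.16],[0,0,0.16],[0,0,0.16],[0,0,0.16],[0,0,0.16],[0,0,0.16],[0,0,0.16],[0,0,0.16],[0,0,0.16],[0,0,0.16],[0,0,0.16],[0,0,0.16],[0,0,0.16],[0,0,0.16],[0,0,0.16],[0,0,0.16]]' --translation '[[1.4,-3.5,0],[2.9,-7.2,0],[4.4,-10.9,0],[5.9,-14.6,0],[7.4,-18.3,0],[8.9,-22,0],[10.4,-25.7,0],[11.9,-29.4,0],[13.1,-32.3,0],[13.1,-32.3,0],[13.1,-32.3,-3],[13.1,-32.3,-6],[13.1,-32.3,-9],[13.1,-32.3,-10.5],[13.1,-32.3,-11],[13.1,-32.3,-11],[13.1,-32.3,-11],[13.1,-32.3,-11],[13.1,-32.3,-11],[13.1,-32.3,-11]]' --grip '[0.35,0.35,0.35,0.35,0.35,0.35,0.35,0.35,0.35,0.35,0.35,0.35,0.35,0.35,0.35,0.35,0.35,0,0,0]'

```text
time: 27.9
position: [0.6232, -0.013, 0.038]
tool_rot: [0.607, 0.795, 0.001, 0.001]
ft_force: [-0.8, -0.2, 0.4]
grip_width: 0.0177
```

carry_out --dr '[[0,0,0],[0,0,0],[0,0,0],[0,0,0],[0,0,0],[0,0,0],[0,0,-0.08],[0,0,-0.16],[0,0,-0.16],[0,0,-0.16],[0,0,-0.16],[0,0,-0.16],[0,0,-0.16],[0,0,-0.16],[0,0,-0.16],[0,0,-0.16],[0,0,-0.16],[0,0,-0.16]]' --translation '[[0,0,0],[0,0,0],[0,0,1],[0,0,3],[0,0,6.5],[0,0,10],[-1.6,3.5,10],[-3.2,7.1,10],[-4.8,10.7,10],[-6.4,14.3,10],[-8,17.9,10],[-9.6,21.5,10],[-11.2,24.8,10],[-11.2,24.8,10],[-11.2,24.8,10],[-11.2,24.8,10],[-11.2,24.8,10],[-11.2,24.8,10]]' --grip '[0,0,0,0,0,0,0,0,0,0,0,0,0,0,0,0,0,0]'

```text
time: 29.4
position: [0.5113, 0.2338, 0.1367]
tool_rot: [0.669, 0.743, 0.0, 0.0]
ft_force: [0.2, -0.7, -1.1]
grip_width: 0.0109
```

```bash
cat > cmp.py <<'E'
from h import *
import sys
def tan(c):  # blobs of casting colour: pixel centroid, area
    h=cv2.cvtColor(c["color"],cv2.COLOR_BGR2HSV);m=cv2.inRange(h,(10,70,60),(28,200,255))
    n,_,st,ce=cv2.connectedComponentsWithStats(m);return [(ce[i].round(1).tolist(),int(st[i,4])) for i in range(1,n) if st[i,4]>25]
c=snap("wrist",sys.argv[1]);a=cv2.imread("pics/w8.png")
g=lambda i:cv2.Canny(cv2.cvtColor(i,cv2.COLOR_BGR2GRAY),40,120).astype(np.float32)
k=g(a)[32:225,250:390]
r=cv2.matchTemplate(g(c["color"])[0:270,190:450],k,cv2.TM_CCOEFF_NORMED)
_,v,_,l=cv2.minMaxLoc(r);print("rack shift px",l[0]-60,l[1]-32,"score",round(v,2))
print(tan(c));o=robot.get_obs();print(o["position"],o["time"],o["grip_width"])
t=snap("top");print("top",tan(t))
E
python3 cmp.py w9
```

```text
rack shift px 0 0 score 0.81
[([102.5, 144.7], 21273), ([617.7, 141.8], 3789), ([544.8, 134.2], 647), ([291.7, 134.4], 876), ([348.6, 136.5], 878), ([306.6, 290.2], 1598), ([267.1, 341.8], 352), ([346.1, 342.1], 363), ([305.6, 397.9], 6951), ([534.2, 397.3], 775)]
[0.5111708  0.23382524 0.13660966] 29.45 0.010751987596625674
top [([280.5, 143.5], 377), ([158.0, 165.9], 135), ([298.3, 191.6], 106), ([455.5, 361.0], 4706), ([203.6, 380.7], 3828)]
```

The rack hasn't moved. Castings A and B are at (348.6,136.5) and (291.7,134.4), centred in their pockets, and C is held. Placing C in the pocket at (0.540, 0.270).

carry_out --dr '[[0,0,0],[0,0,0],[0,0,0],[0,0,0],[0,0,0],[0,0,0],[0,0,0],[0,0,0],[0,0,0],[0,0,0],[0,0,0],[0,0,0],[0,0,0],[0,0,0],[0,0,0],[0,0,0],[0,0,0]]' --translation '[[1.5,1.7,0],[3,3.5,0],[3,3.5,-3],[3,3.5,-6],[3,3.5,-9],[3,3.5,-10.8],[3,3.5,-11.5],[3,3.5,-11.6],[3,3.5,-11.6],[3,3.5,-11.6],[3,3.5,-11.6],[3,3.5,-11.6],[3,3.5,-9],[3,3.5,-6],[3,3.5,-3],[3,3.5,1],[3,3.5,1]]' --grip '[0,0,0,0,0,0,0,0,0,0.35,0.35,0.35,0.35,0.35,0.35,0.35,0.35]'

```text
time: 30.92
position: [0.5453, 0.2717, 0.1545]
tool_rot: [0.669, 0.744, 0.007, 0.004]
ft_force: [1.2, 0.6, 0.9]
grip_width: 0.031
```

carry_out --dr '[[0,0,0.08],[0,0,0.16],[0,0,0.16],[0,0,0.16],[0,0,0.16],[0,0,0.16],[0,0,0.16],[0,0,0.16],[0,0,0.16],[0,0,0.16],[0,0,0.16],[0,0,0.16],[0,0,0.16],[0,0,0.16],[0,0,0.16],[0,0,0.16],[0,0,0.16],[0,0,0.16]]' --translation '[[1.7,-3.4,0],[3.4,-6.8,0],[5.1,-10.2,0],[6.8,-13.6,0],[8.5,-17,0],[10.2,-20.4,0],[11.6,-23.2,0],[11.6,-23.2,0],[11.6,-23.2,-3],[11.6,-23.2,-6],[11.6,-23.2,-9],[11.6,-23.2,-10.5],[11.6,-23.2,-11],[11.6,-23.2,-11],[11.6,-23.2,-11],[11.6,-23.2,-11],[11.6,-23.2,-11],[11.6,-23.2,-11]]' --grip '[0.35,0.35,0.35,0.35,0.35,0.35,0.35,0.35,0.35,0.35,0.35,0.35,0.35,0.35,0.35,0,0,0]'

```text
time: 32.42
position: [0.6573, 0.0381, 0.0381]
tool_rot: [0.607, 0.795, 0.001, 0.001]
ft_force: [-0.4, 0.5, 0.4]
grip_width: 0.018
```

carry_out --dr '[[0,0,0],[0,0,0],[0,0,0],[0,0,0],[0,0,0],[0,0,0],[0,0,-0.08],[0,0,-0.16],[0,0,-0.16],[0,0,-0.16],[0,0,-0.16],[0,0,-0.16],[0,0,-0.16],[0,0,-0.16],[0,0,-0.16],[0,0,-0.16],[0,0,-0.16]]' --translation '[[0,0,0],[0,0,0],[0,0,1],[0,0,3],[0,0,6.5],[0,0,10],[-2.4,3.2,10],[-4.8,6.5,10],[-7.2,9.8,10],[-9.6,13,10],[-12,16.3,10],[-14.6,19.7,10],[-14.6,19.7,10],[-14.6,19.7,10],[-14.6,19.7,10],[-14.6,19.7,10],[-14.6,19.7,10]]' --grip '[0,0,0,0,0,0,0,0,0,0,0,0,0,0,0,0,0]'

```text
time: 33.83
position: [0.5118, 0.2339, 0.1367]
tool_rot: [0.669, 0.743, 0.0, 0.0]
ft_force: [-0.4, -0.7, -0.7]
grip_width: 0.0111
```

```bash
python3 cmp.py w10
```

```text
rack shift px -1 0 score 0.6
[([102.0, 144.7], 21236), ([617.3, 141.7], 3885), ([544.0, 134.0], 633), ([291.1, 134.5], 875), ([347.9, 136.6], 881), ([345.9, 190.7], 794), ([306.5, 290.9], 1583), ([267.1, 342.1], 354), ([346.1, 342.3], 364), ([305.7, 397.9], 6948), ([533.8, 397.3], 793)]
[0.51157014 0.23388415 0.13661367] 33.8833 0.011443190762353932
top [([280.4, 143.5], 377), ([157.9, 166.0], 139), ([455.5, 361.0], 4706), ([203.5, 380.5], 3808)]
```

C is at (345.9,190.7), centred in its pocket, and the mould now shows no castings from the top. Placing D in the last near pocket, then clearing the arm.

carry_out --dr '[[0,0,0],[0,0,0],[0,0,0],[0,0,0],[0,0,0],[0,0,0],[0,0,0],[0,0,0],[0,0,0],[0,0,0],[0,0,0],[0,0,0],[0,0,0],[0,0,0],[0,0,0],[0,0,0],[0,0,0]]' --translation '[[-0.7,1.5,0],[-1.4,3.1,0],[-1.4,3.1,-3],[-1.4,3.1,-6],[-1.4,3.1,-9],[-1.4,3.1,-10.8],[-1.4,3.1,-11.5],[-1.4,3.1,-11.6],[-1.4,3.1,-11.6],[-1.4,3.1,-11.6],[-1.4,3.1,-11.6],[-1.4,3.1,-11.6],[-1.4,3.1,-9],[-1.4,3.1,-6],[-1.4,3.1,-3],[-1.4,3.1,1],[-1.4,3.1,1]]' --grip '[0,0,0,0,0,0,0,0,0,0.35,0.35,0.35,0.35,0.35,0.35,0.35,0.35]'

```text
time: 35.35
position: [0.501, 0.2677, 0.1539]
tool_rot: [0.669, 0.744, 0.006, 0.004]
ft_force: [1.5, 0.4, 0.8]
grip_width: 0.0304
```

carry_out --dr '[[0,0,0],[0,0,0],[0,0,0],[0,0,0],[0,0,0],[0,0,0],[0,0,0],[0,0,0],[0,0,0],[0,0,0],[0,0,0],[0,0,0],[0,0,0]]' --translation '[[0,0,4],[0,-2,7],[0,-6,9],[0,-10,10],[0,-14,10],[0,-18,10],[0,-22,10],[0,-25,10],[0,-25,10],[0,-25,10],[0,-25,10],[0,-25,10],[0,-25,10]]' --grip '[0.35,0.35,0.35,0.35,0.35,0.35,0.35,0.35,0.35,0.35,0.35,0.35,0.35]'

```text
time: 36.43
position: [0.4961, 0.0174, 0.2466]
tool_rot: [0.668, 0.744, 0.0, -0.0]
ft_force: [0.3, 0.0, -0.7]
grip_width: 0.0307
```

```bash
python3 - <<'E'
from h import *
t=snap("top","tf");s=snap("scene","sf")
cv2.imwrite("pics/p15.png",np.hstack([cv2.resize(t["color"],(400,300)),cv2.resize(s["color"],(400,300))]))
cv2.imwrite("pics/p15.png",np.vstack([np.hstack([cv2.resize(t["color"],(400,300)),cv2.resize(s["color"],(400,300))]),np.hstack([cv2.resize(crop(t["color"],120,230,120,90,1),(400,300),interpolation=2),cv2.resize(crop(s["color"],370,320,140,105,1),(400,300),interpolation=2)])]))
o=robot.get_obs();print(o["position"],o["time"],o["ft_force"])
E
```

```text
[0.49619363 0.01725978 0.24650589] 36.5333 [0.70830204 0.47422161 0.47169523]
```

View pics/p15.png

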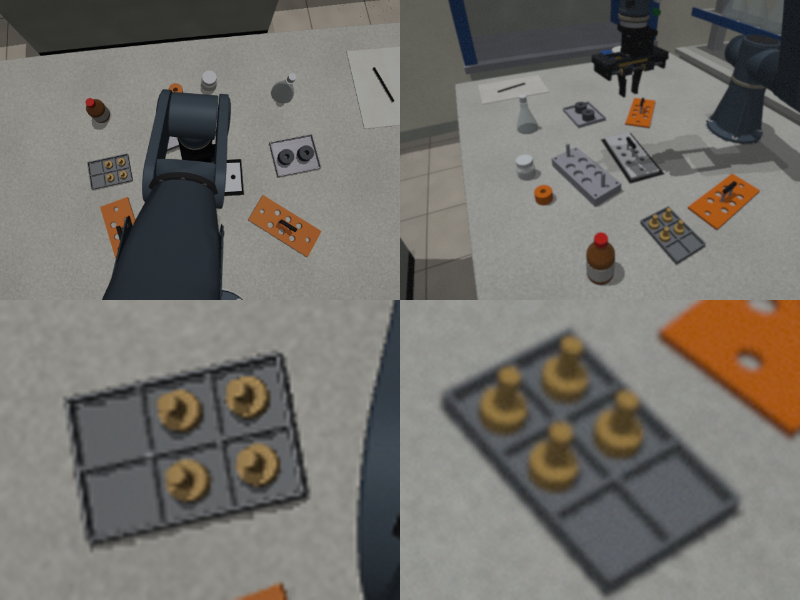

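The final pictures show four castings upright in four separate pockets, an empty mould, the cover flat on the mat and both rings in the tray. The bottle, flask and jar haven't moved. Handing in.

```bash
python3 -c "
from rig import robot
print(robot.hand_in()); print(robot.get_obs()['time'])"
```

```text
the job is handed in; nothing more can be done
None
the job is handed in; nothing more can be done
```

The job is done and handed in at about 36.5 s of the 210 s allowed; the simulator gave no verdict. I lifted both ring weights off the posts into the steel tray, then laid the cover flat on the mat. The mould held four castings, and I put each in its own rack pocket.

- **Final checks:** in the last top and scene pictures the castings stand upright in four separate pockets and the mould is empty. Both rings are in the tray and the bottle, flask and jar are where they stood. The arm was clear with about 1 N on the wrist. It partly hid the cover from the top camera in the last picture, but an earlier one showed it square on the mat.
- **Disagreements:** the wrist and scene cameras differed by about 5 mm on the rack's position. I used the wrist view, and the castings I measured (the first three) came down within about 2 mm of their pocket centres. I saw no knock or grip slip.

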